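Open the extraction damper and hold the telescopic nozzle out at the scale

TASK

Get the bench fume extractor ready at the weighing scale: first turn the damper handle on top of it a quarter turn to fully open, with the nozzle still home. Then squeeze the catch button on the side of the nozzle's grip block, pull the telescopic nozzle straight out past its first stop to the second stop, and finish while still gripping it there fully extended, because it springs back when let go. Leave the cup on the scale and the other things on the bench where they stand.

Things in the scene. Friction and masses are not known exactly. Their poses are not given: they have to be found in the camera images.
- unit: The fume extractor, bolted down: an aluminium box 140 (x) x 120 (y) x 150 high on a dark base plate 200 x 160 x 12 mm, with a fat round duct leaving its -x face (top at 120 mm high, 235 mm long from the origin). Origin: centre of the underside. Its x axis is horizontal and is the way the nozzle pulls out, towards the scale; z is up.
- damper_hinge (a point): Point on the damper handle's vertical hinge axis, at the middle of the box's top, 200 mm above the bench, at the height of damper_grip.
- damper_grip (a point): Middle of the gripping height of the upright black post (diameter 20 mm, from 171 to 231 mm above the bench) at the free end of the flat damper lever, 70 mm from the hinge axis; this point is 200 mm above the bench. The lever's top is at 171 mm, the box's top at 150 mm.
- damper (a joint): Angle of the damper handle, 0 (closed, lever across the extractor along its +y) to 1.571 rad (open stop, lever in line with the duct, pointing along the extractor's -x, away from the nozzle). It grows counter-clockwise seen from above. It starts somewhere between 0 and 0.35, is stiff (about 0.15 N m, 2 to 3 N at the post) and stays where it is left.
- nozzle_grip (a point): Centre of the nozzle's black grip block: 56 mm long (along x), 44 mm wide (y), 40 mm high, 110 mm above the bench; axes parallel to the extractor's. At home it lies 116 mm along the extractor's +x axis from its centre line, its back end 14 mm from the extractor's front plate. At its outer end is a flared aluminium mouth, diameter up to 72 mm, from 28 to 58 mm ahead of this point; nothing else is within 45 mm of the block's two sides. It moves with the nozzle.
- nozzle_mouth (a point): Centre of the flared mouth's open end, 58 mm ahead (+x) of nozzle_grip.
- button_face (a point): Centre of the outer face of the steel catch button on the +y side of the grip block, as high and as far along x as nozzle_grip: 20 mm long, 22 mm high, 6 mm proud of the block (block and button together 50 mm wide). It is pressed towards -y; squeezing button and the block's opposite side between two fingers presses it.
- button (a joint): Travel of the catch button: 0 out, 0.005 m fully pressed. Spring, 1.6 N at first, 3.6 N fully pressed. While it is out the nozzle is locked home; pressed beyond about 0.004 m the nozzle is free. It needs pressing only to leave home, not while extended.
- middle_tube (a joint): Extension of the first telescope section out of the extractor: 0 home, 0.060 m at its stop (the first stop). Return spring 3 to 5 N.
- nozzle (a joint): Extension of the nozzle and its grip block out of the first section: 0 home, 0.060 m at its stop (the second stop). Return spring 8 to 11 N, so it follows only after the first section is at its stop. Total pull from home to the second stop 120 mm in a straight line along the extractor's +x; both spring home if let go.
- scale: Bench scale, fixed: round base, 200 mm diameter, round steel pan on top at 50 mm, and a display on a column about 160 mm to its -y side, 220 mm high. Origin: under the pan's centre, 365 to 390 mm ahead of the extractor's origin along the extractor's x. Leave it.
- cup: White open mixing cup, 90 mm rim diameter, 75 mm high, loose on the scale's pan. Origin: centre of its underside. The fully extended mouth ends about 15 to 60 mm short of it. Must not be pushed or tipped.
- jar_a: Clear jar with white lid, 84 mm diameter, 110 mm high, loose; leave it. Origin: underside.
- jar_b: Clear jar with white lid, 72 mm diameter, 85 mm high, loose; leave it. Origin: underside.
- bottle: White bottle, 56 mm diameter, 130 mm high, loose; leave it. Origin: underside.
- tin: Low steel tin, 72 mm diameter, 55 mm high, loose, standing to the +y side of the nozzle; leave it. Origin: underside.
- spatula: Spatula 200 mm long lying flat to the -y side of the nozzle, loose; leave it.
- can: Steel can with paper label, 66 mm diameter, 100 mm high, loose, to the -y side of the extractor; leave it. Origin: underside.

How it is judged:
By the outcome, as a careful person would: the job done as asked, in the order asked, and still so for the second after the job is handed in, while the arm keeps its last pose, push and grip.
It also fails if it takes over 51 s, if anything falls off the work surface, if the arm or the gripper's body presses on something with over 40 N, if the wrist force passes 120 N, or if a joint passes its speed limit or range.

ROBOT

A 6-joint arm with a two-finger parallel gripper is mounted at the origin on the work surface. World frame = base frame: x ahead of the robot, y to its left, z up, the work surface at z = 0. Lengths are in m, angles in rad, forces in N, time in s.
With the tool pointing down it reaches from about 0.35 to 0.975 m from the base axis. Payload 4.9 kg.
Tool frame: the origin (TCP) lies at the very end of the fingers, on their centre line; the grasp point (between the pads) lies 19 mm behind it; z points along the fingers, y is the line along which they close (so a half turn about z gives the same grasp; the last joint's range is limited). The gripper opens to 85 mm and grips with 20 to 120 N. Pads are 22 mm wide; open, the fingers measure 114 mm over their backs; the gripper's body (76 mm by 85 mm) begins 54 mm behind the grasp point. The pads swing forward as they close: fully open they stand 13 mm farther back than shut.
Start: joints at [-1.234, 0.053, 1.613, -0, 1.476, -0.119], TCP at [0.275, -0.561, 0.231] pointing down, gripper open.
Joint ranges: [-3.01, 3.01], [-1.01, 2.22], [0.06, 2.58], [-1.02, 4.17], [0.09, 2.62], [-3.14, 3.14]. Speed limits (rad/s): [2.57, 2.57, 3.14, 3.14, 3.14, 3.14].

INTERFACE

Orientations are given as a rotation vector (axis times angle).
In Python, from station import ctrl, imaging gives the robot as it stands.
- The arm moves only by the tool play_rows, never from a script. Its argument "series" is a list of rows, each a list of 3 entries, a list of its own where there are three numbers: the opening, from 0 (shut) to 1 (fully open), then the shift along the tool's x, y, z each as a share of 0.05 m, from -1 to 1, then the turn, a rotation vector about the tool's x, y, z each as a share of 8 degrees, from -1 to 1. In form: [[grip, [dx, dy, dz], [ax, ay, az]], ...]. A call has 1 to 8 rows; each row shifts and turns the commanded pose from where the row before left it, along the tool's axes as they then stand; what a row does not reach is not made up. A row lasts 1/8 s, in which the tool goes at most 62.5 mm and 10.7 degrees, less where a joint would pass 70% of its speed; a pose out of reach is approached as far as the arm can. A call with a number of a shift or a turn outside -1 to 1 is refused whole. A call with a gripper value outside its range is refused whole. The fingers move at their own pace and stop on an object; "force" is the grip in N (left out, the last holds). Time passes only in rows, so rows that do not move let the fingers close. It gives the time, the measured TCP pose, the force, the opening and the grip force at its end, in the units of the state.
- ctrl.get_obs(): the state, without advancing time (a new reading comes with each control period).
- imaging.get_image(name): name is "scene" or "top" or "wrist"; returns a dict with "color" (420x560x3 uint8, blue, green, red), "fx", "fy", "cx", "cy" (pixels), "D" ([k1, k2, p1, p2, k3] as OpenCV has them; the pictures are not rectified), "extrinsics" (4x4, takes a point from world to camera coordinates); the wrist camera has in their place "hand_eye" (4x4, takes a point from camera to tool coordinates, whose origin is the TCP and whose axes are the flange's). Camera axes: x right, y down, z forward; pixel columns grow to the right and rows downward; lengths in m; the calibration is good to about 2 mm. A picture is of the moment at which its call begins: read the wrist's pose just before it. There is no depth.
- ctrl.finish_job(): hands the job in; it is judged then, once.
The state is a dict: "t": time; "q": joint angles; "dq": joint speeds; "effort": joint torques, N m; "tool_pos": TCP position; "tool_rot": TCP orientation; "contact_force": force on the tool from outside, world axes, zero at the start; "wrist_torque": the same for the moment, N m; "opening": finger opening in m; "grip_force": force on a finger pad.
Only numpy, scipy, OpenCV 4.12 (cv2) and the standard library are available. Lean on these libraries where they do the work, as an engineer would, in place of code of your own. Each camera call takes 0.05 s, during which the arm holds its last target. There are 200 camera calls.

## Working session

There is one attempt and no reset: what is moved stays moved. The work goes in short steps, Python scripts to look and compute and a tool call to move; the robot and the scene stay as the last step left them, time stands still between calls to the robot, and variables do not carry over. Pictures are saved under pics/ and viewed, at most 10 in all, crops included, and the job is handed in when it is done.

Besides the shell and the picture viewer there is one more tool, called in YAML: its name, and indented under it one key for each argument. play_rows: Moves the arm, as the interface text tells. Shift numbers are shares of 0.05 m and turn numbers shares of 8 degrees, none past 1 either way. Its arguments: {"type":"object","properties":{"series":{"type":"array"},"force":{"type":"number"}},"required":["series"]}

```bash
mkdir -p pics
python3 - <<'E'
from station import ctrl, imaging
import cv2
o=ctrl.get_obs(); print(o)
for n in("scene","top"):
    d=imaging.get_image(n); cv2.imwrite(f"pics/{n}0.png",d["color"]); print(n,d["fx"],d["cx"],d["cy"],d["D"],d["extrinsics"])
E
```

```text
{'t': 0.0, 'q': array([-1.23399297e+00,  5.33557395e-02,  1.61429568e+00, -1.79466381e-05,
        1.47596427e+00, -1.19011659e-01]), 'dq': array([-0.00025589,  0.00128564, -0.00011564, -0.00049543, -0.00105272,
       -0.00277393]), 'effort': array([-2.28924684e-03, -3.93692458e+01, -3.70173669e+01, -2.39386800e-04,
        7.08375723e-03,  4.12269983e-06]), 'tool_pos': array([ 0.27490623, -0.56061029,  0.23006269]), 'tool_rot': array([-3.05839738e+00, -7.09358985e-01,  3.73019659e-04]), 'contact_force': array([-0.07758959,  0.77525331, -0.31169956]), 'wrist_torque': array([-0.02863016, -0.00975329, -0.0399834 ]), 'grip_force': 0.0, 'opening': 0.08547427019630555}
scene 419.86930667635875 277.6145829172018 211.16402600830295 [0.01228762 0.         0.         0.         0.        ] [[ 0.7636226   0.64560257 -0.00882306 -0.4762966 ]
 [ 0.42676505 -0.51494046 -0.74344328 -0.07667039]
 [-0.48451225  0.56394472 -0.66874079  1.48011645]
 [ 0.          0.          0.          1.        ]]
top 534.0395335015564 281.0643888465946 214.23709873484594 [-0.17077177  0.          0.          0.          0.        ] [[ 0.00859091 -0.99977197  0.01955025  0.0714526 ]
 [-0.98285544 -0.0120433  -0.18398411  0.56474552]
 [ 0.1841776  -0.01763448 -0.98273477  1.51922389]
 [ 0.          0.          0.          1.        ]]
```

View pics/scene0.png

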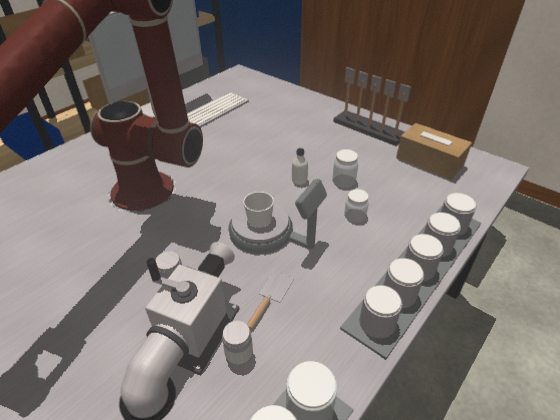

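View pics/top0.png

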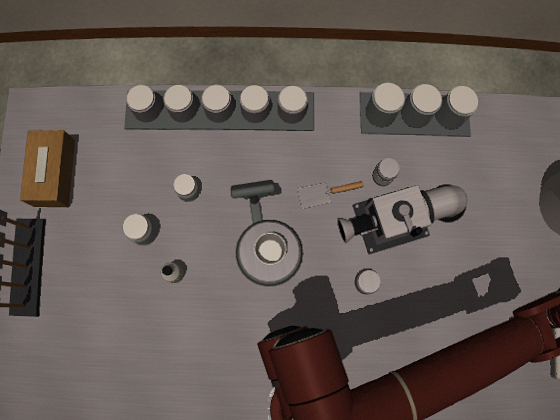

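Both pictures show the extractor with its nozzle pointing towards world +y: hinge near top (404,210), post near (412,228), mouth (346,229), tin (368,281), pan (270,250). I'll zoom in on the extractor to measure it.

Run:
```python
import cv2
a=cv2.imread("pics/top0.png")[165:305,320:480]; cv2.imwrite("pics/topc.png",cv2.resize(a,None,fx=4.2,fy=4.2,interpolation=cv2.INTER_CUBIC))
a=cv2.imread("pics/scene0.png")[225:375,120:280]; cv2.imwrite("pics/scenec.png",cv2.resize(a,None,fx=4,fy=4,interpolation=cv2.INTER_CUBIC))
```

```text
(no output)
```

View pics/topc.png

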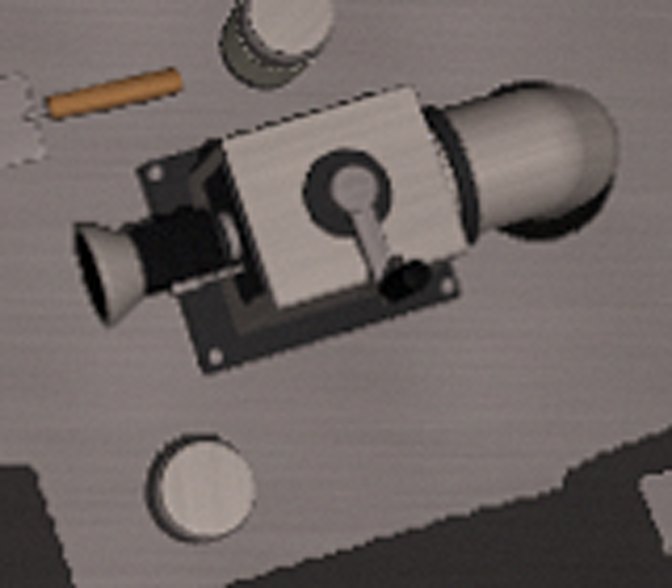

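View pics/scenec.png

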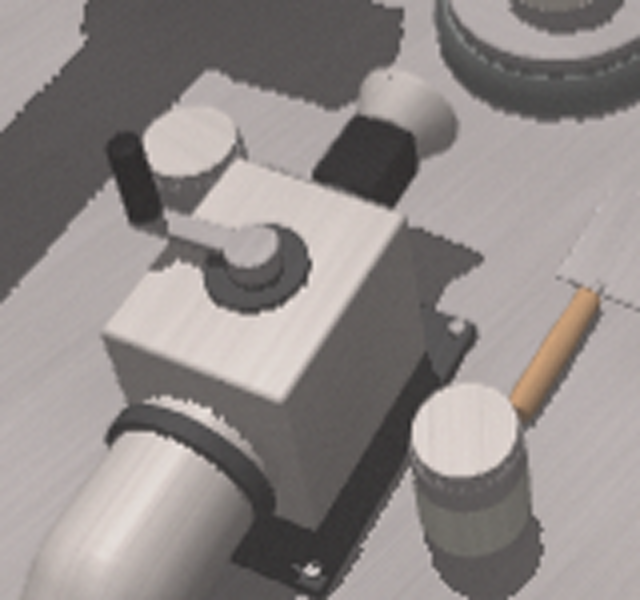

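The crops show the box-top corners, plate corners, mouth and post clearly. Top crop: box corners (223,140), (280,307), (468,250), (410,88). Scene crop: post top (124,140), post base (147,220). I'll fit the pose from these.

```bash
cat > h.py <<'E'
import numpy as np, cv2
from scipy.spatial.transform import Rotation as R
K={"scene":(419.8693,277.6146,211.1640,.01228762,[[0.7636226,0.64560257,-0.00882306,-0.4762966],[0.42676505,-0.51494046,-0.74344328,-0.07667039],[-0.48451225,0.56394472,-0.66874079,1.48011645]]),
"top":(534.03953,281.06439,214.2371,-.17077177,[[0.00859091,-0.99977197,0.01955025,0.0714526],[-0.98285544,-0.0120433,-0.18398411,0.56474552],[0.1841776,-0.01763448,-0.98273477,1.51922389]])}
def proj(n,P):
    f,cx,cy,k,E=K[n];E=np.array(E)
    return cv2.projectPoints(np.asarray(P,float).reshape(-1,1,3),cv2.Rodrigues(E[:,:3])[0],E[:,3],np.array([[f,0,cx],[0,f,cy],[0,0,1.]]),np.array([k,0,0,0,0]))[0].reshape(-1,2)
def W(p,u): # unit->world
    x,y,a=p; u=np.atleast_2d(u); c,s=np.cos(a),np.sin(a)
    return np.c_[x+c*u[:,0]-s*u[:,1],y+s*u[:,0]+c*u[:,1],u[:,2]]
E
python3 - <<'E'
from h import *
from scipy.optimize import least_squares
T=np.array([(223,140),(280,307),(468,250),(410,88),(207,374),(137,165),(460,292),(92,273)])/4.2+[320,165]-.4
tu=np.array([(70,-60,150),(70,60,150),(-70,60,150),(-70,-60,150),(100,80,12),(100,-80,12),(-100,80,12),(174,0,110)])/1e3
S=np.array([(243,160),(405,215),(280,403),(105,335)])/4+[120,225]-.4
su=tu[[1,0,3,2]]
pt=np.array([(124,140),(147,220)])/4+[120,225]-.4
ptt=np.array([(418,275),(393,289)])/4.2+[320,165]-.4
def post(d):return [(-.07*np.sin(d),.07*np.cos(d),z) for z in(.231,.171)]
def r(p):
    q=p[:3]
    return np.r_[(proj("top",W(q,tu))-T).ravel(),(proj("scene",W(q,su))-S).ravel(),(proj("scene",W(q,post(p[3])))-pt).ravel(),(proj("top",W(q,post(p[3])))-ptt).ravel()]
s=least_squares(r,[.5,-.2,1.7,.2],loss="soft_l1");print(s.x,np.round(s.fun.reshape(-1,2),1).tolist())
q=s.x[:3]
print("post",W(q,post(s.x[3]))[0],"grip",W(q,[.116,0,.11]),"ext",W(q,[.236,0,.11]),"fin post",W(q,post(1.5708))[0])
# objects by top-image pixel at height
def back(n,px,z):
    return least_squares(lambda v:(proj(n,[v[0],v[1],z])-px).ravel(),[.5,0]).x
print("tin",back("top",np.array((206,489))/4.2+[320,165],.055),"cup rim",back("top",(270,246),.125),"can",back("top",(387,168),.1))
E
```

```text
[ 0.56152159 -0.25890348  1.8741303   0.02353134] [[-0.9, -1.0], [-0.7, -0.1], [0.9, -0.9], [0.6, -2.3], [-0.3, -0.3], [-0.1, -0.6], [0.6, 0.0], [-0.0, 0.5], [-2.6, -1.8], [0.2, -0.8], [-0.1, -0.0], [-3.0, -1.1], [-0.8, 0.5], [-1.0, -2.2], [-0.6, -1.1], [-0.6, -0.9]]
post [ 0.49522784 -0.28137879  0.231     ] grip [[ 0.52687197 -0.14819935  0.11      ]] ext [[ 0.49102753 -0.03367784  0.11      ]] fin post [ 0.58243109 -0.32570762  0.231     ]
tin [ 0.36837277 -0.17933439] cup rim [0.46029157 0.10854366] can [ 0.69666763 -0.23131706]
```

```bash
cat >> h.py <<'E'
def yaw(rv):
    y=R.from_rotvec(rv).as_matrix()[:,1]; return np.degrees(np.arctan2(y[1],y[0]))
def plan(pos,rv,tgt,yd):
    """total shift (mm, tool frame) in shares of 50 mm, and turn in shares of 8 deg, to reach tgt with tool down, y-axis yaw yd deg (mod 180)"""
    M=R.from_rotvec(rv); t=np.radians(yd); 
    if abs((yd-yaw(rv)+180)%360-180)>90: t+=np.pi
    y=np.array([np.cos(t),np.sin(t),0]);z=np.array([0,0,-1.]);G=R.from_matrix(np.c_[np.cross(y,z),y,z])
    return np.round(M.inv().apply(np.array(tgt)-pos)/.05,2),np.round(np.degrees((M.inv()*G).as_rotvec())/8,2)
E
python3 - <<'E'
from h import *
from station import ctrl,imaging
o=ctrl.get_obs();print(yaw(o["tool_rot"]),R.from_rotvec(o["tool_rot"]).as_matrix().round(2).tolist())
a=np.degrees(1.874)
print(a,plan(o["tool_pos"],o["tool_rot"],[.475,-.275,.36],a))
d=imaging.get_image("wrist");print(d["hand_eye"],d["fx"],d["cx"],d["cy"],d["D"])
E
```

```text
-63.8856143417853 [[0.9, 0.44, -0.0], [0.44, -0.9, 0.0], [0.0, -0.0, -1.0]]
107.37229080751628 (array([ 6.11, -3.37, -2.59]), array([-0.01, -0.  ,  1.09]))
[[ 9.63838371e-04 -9.64452097e-01 -2.64255982e-01  6.73968836e-02]
 [ 9.99999533e-01  9.46509785e-04  1.92898469e-04  3.83502228e-04]
 [ 6.40795399e-05 -2.64256044e-01  9.64452559e-01 -1.41887168e-01]
 [ 0.00000000e+00  0.00000000e+00  0.00000000e+00  1.00000000e+00]] 309.1569173489831 279.1576109302163 208.76056265223505 [0.0241419 0.        0.        0.        0.       ]
```

play_rows:
  series:
    - [1, [0.87, -0.48, -0.37], [0, 0, 0]]
    - [1, [0.87, -0.48, -0.37], [0, 0, 0]]
    - [1, [0.87, -0.48, -0.37], [0, 0, 0]]
    - [1, [0.87, -0.48, -0.37], [0, 0, 0]]
    - [1, [0.87, -0.48, -0.37], [0, 0, 0]]
    - [1, [0.87, -0.48, -0.37], [0, 0, 0]]
    - [1, [0.87, -0.48, -0.37], [0, 0, 0]]
    - [1, [0, 0, 0], [0, 0, 1]]

```text
t: 1.15
tool_pos: [0.4765, -0.2739, 0.3629]
tool_rot: [3.1, 0.496, 0.004]
contact_force: [0.0, -0.8, -0.8]
opening: 0.0851
grip_force: 0.0
```

play_rows:
  series:
    - [1, [0, 0, 0], [0, 0, 0]]
    - [1, [0, 0, 0], [0, 0, 0]]

```text
t: 1.4
tool_pos: [0.4742, -0.2765, 0.3601]
tool_rot: [-3.101, -0.496, 0.001]
contact_force: [-0.6, 0.1, 0.5]
opening: 0.0856
grip_force: 0.0
```

Run:
```python
from h import *
from station import ctrl,imaging
o=ctrl.get_obs();d=imaging.get_image("wrist");cv2.imwrite("pics/w1.png",d["color"]);print(o["t"],o["tool_pos"],o["tool_rot"],yaw(o["tool_rot"]),o["q"])
np.savez("w1.npz",p=o["tool_pos"],r=o["tool_rot"],he=d["hand_eye"],k=[d["fx"],d["fy"],d["cx"],d["cy"]],D=d["D"])
```

```text
1.4 [ 0.47416992 -0.27650425  0.36005903] [-3.10125805e+00 -4.96338531e-01  1.35847198e-03] -71.8145220445782 [-6.63497283e-01 -1.71756100e-01  1.61699009e+00 -4.37905413e-05
  1.69758292e+00  5.89896710e-01]
```

View pics/w1.png

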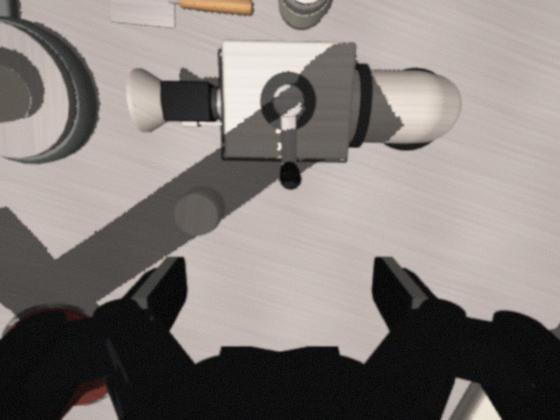

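The wrist view shows the box top with corners near (221,42), (355,42), (349,161), (220,160), the post at (290,178), the grip block at x 162–213, y 82–121, and the button below it at (194,124). I'll refit with these.

```bash
cat >> h.py <<'E'
def wproj(f,P):
    z=np.load(f);M=R.from_rotvec(z["r"]).as_matrix();he=z["he"]
    c=((np.asarray(P)-z["p"])@M-he[:3,3])@he[:3,:3]
    k=z["k"];return cv2.projectPoints(c.reshape(-1,1,3),np.zeros(3),np.zeros(3),np.array([[k[0],0,k[2]],[0,k[1],k[3]],[0,0,1]]),z["D"])[0].reshape(-1,2)
E
python3 - <<'E'
from h import *
from scipy.optimize import least_squares
B=np.array([(221,42),(355,42),(349,161),(220,160),(162,82),(213,82),(213,121),(164,121),(290,180),(290,169)],float)
u=np.array([(70,-60,150),(-70,-60,150),(-70,60,150),(70,60,150),(144,-22,130),(88,-22,130),(88,22,130),(144,22,130)])/1e3
def pts(p):
    d=p[3];return W(p[:3],np.r_[u,[(-.07*np.sin(d),.07*np.cos(d),z) for z in(.231,.171)]])
s=least_squares(lambda p:(wproj("w1.npz",pts(p))-B).ravel(),[.56,-.259,1.874,.02],loss="soft_l1")
p=s.x;print(p,np.degrees(p[2:]),s.fun.reshape(-1,2).round(1).tolist())
P=pts(p)[-2];print("post",P,"grip",W(p[:3],[.116,0,.11]),"fin",W(p[:3],[-.07,0,.2]))
z=np.load("w1.npz");print(plan(z["p"],z["r"],[P[0],P[1],.181],np.degrees(p[2]+p[3])))
E
```

```text
[ 0.56162469 -0.25892021  1.87382291  0.01348225] [107.36214449   0.77247605] [[0.7, -2.4], [4.0, -0.2], [0.6, -0.6], [5.7, -1.5], [-2.4, -1.0], [-2.9, 0.2], [-1.1, 2.2], [-0.8, 1.3], [0.8, 1.1], [-1.2, 2.1]]
post [ 0.49510174 -0.28070776  0.231     ] grip [[ 0.5270091  -0.14820544  0.11      ]] fin [[ 0.58251341 -0.32573085  0.2       ]]
(array([0.37, 0.21, 3.58]), array([-0.01,  0.01,  0.01]))
```

play_rows:
  series:
    - [1, [0.37, 0.21, 0], [0, 0, 0]]
    - [1, [0, 0, 0.9], [0, 0, 0]]
    - [1, [0, 0, 0.9], [0, 0, 0]]
    - [1, [0, 0, 0.9], [0, 0, 0]]
    - [1, [0, 0, 0.88], [0, 0, 0]]
    - [1, [0, 0, 0], [0, 0, 0]]
    - [1, [0, 0, 0], [0, 0, 0]]

```text
t: 2.33
tool_pos: [0.4959, -0.2814, 0.1836]
tool_rot: [3.101, 0.494, 0.002]
contact_force: [0.4, -0.2, 0.9]
opening: 0.0852
grip_force: 0.0
```

play_rows:
  series:
    - [0, [0, 0, 0], [0, 0, 0]]
    - [0, [0, 0, 0], [0, 0, 0]]
    - [0, [0, 0, 0], [0, 0, 0]]
    - [0, [0, 0, 0], [0, 0, 0]]
    - [0, [0, 0, 0], [0, 0, 0]]
    - [0, [0, 0, 0], [0, 0, 0]]
  force: 30

```text
t: 3.08
tool_pos: [0.4956, -0.2805, 0.1824]
tool_rot: [3.102, 0.495, 0.001]
contact_force: [-1.4, 0.8, 3.1]
opening: 0.0193
grip_force: 29.4
```

play_rows:
  series:
    - [0, [0.014, 0.195, 0], [0, 0, -1]]
    - [0, [0.014, 0.195, 0], [0, 0, -1]]
    - [0, [0.014, 0.195, 0], [0, 0, -1]]
    - [0, [0.014, 0.195, 0], [0, 0, -1]]
    - [0, [0.014, 0.195, 0], [0, 0, -1]]
    - [0, [0, 0, 0], [0, 0, 0]]

```text
t: 3.82
tool_pos: [0.5264, -0.3178, 0.1824]
tool_rot: [2.746, 1.525, 0.004]
contact_force: [3.8, 4.2, 3.1]
opening: 0.0189
grip_force: 29.5
```

```bash
cat > st.py <<'E'
from h import *
from station import ctrl
U=[.56162,-.25892,1.87382]
o=ctrl.get_obs();c,s=np.cos(U[2]),np.sin(U[2]);v=o["tool_pos"][:2]-U[:2]
e=np.array([c*v[0]+s*v[1],-s*v[0]+c*v[1]])
f=o["contact_force"]
print("unit-frame xy",e.round(4),"r",np.hypot(*e).round(4),"damper",np.degrees(np.arctan2(-e[0],e[1])).round(1),"yaw-a",yaw(o["tool_rot"])-np.degrees(U[2]),"z",o["tool_pos"][2],"F unit",[(c*f[0]+s*f[1]).round(1),(-s*f[0]+c*f[1]).round(1),f[2].round(1)],"op",o["opening"],"q6",o["q"][5],"t",o["t"])
E
python3 st.py
```

```text
unit-frame xy [-0.0456  0.0512] r 0.0686 damper 41.7 yaw-a -139.28456544563502 z 0.1824164256966242 F unit [np.float64(2.9), np.float64(-4.9), np.float64(3.1)] op 0.018903765046429877 q6 -0.10835351029981209 t 3.825
```

play_rows:
  series:
    - [0, [0.014, 0.195, 0], [0, 0, -1]]
    - [0, [0.014, 0.195, 0], [0, 0, -1]]
    - [0, [0.014, 0.195, 0], [0, 0, -1]]
    - [0, [0.014, 0.195, 0], [0, 0, -1]]
    - [0, [0.014, 0.195, 0], [0, 0, -1]]
    - [0, [0.014, 0.195, 0], [0, 0, -1]]
    - [0, [0, 0.08, 0], [0, 0, -0.1]]
    - [0, [0, 0, 0], [0, 0, 0]]

```text
t: 4.82
tool_pos: [0.5826, -0.3241, 0.1823]
tool_rot: [-1.87, -2.516, 0.005]
contact_force: [-10.8, 4.1, 9.1]
opening: 0.0193
grip_force: 30.6
```

```bash
python3 st.py
```

```text
unit-frame xy [-0.0685 -0.0006] r 0.0685 damper 90.5 yaw-a -90.60305502181032 z 0.18229875521496497 F unit [np.float64(7.2), np.float64(9.0), np.float64(9.1)] op 0.019257980895638065 q6 -0.9100368692627562 t 4.825
```

play_rows:
  series:
    - [0, [0, 0.06, 0], [0, 0, 0]]
    - [0, [0, 0, 0], [0, 0, 0]]
    - [0, [0, 0, 0], [0, 0, 0]]

```text
t: 5.2
tool_pos: [0.5827, -0.324, 0.1822]
tool_rot: [-1.868, -2.511, 0.011]
contact_force: [-21.5, 4.1, 12.4]
opening: 0.0192
grip_force: 32.2
```

```bash
python3 st.py
```

```text
unit-frame xy [-0.0685 -0.0007] r 0.0685 damper 90.6 yaw-a -90.6695912287694 z 0.18218414560173019 F unit [np.float64(10.3), np.float64(19.3), np.float64(12.4)] op 0.019249638118774417 q6 -0.9065528119829107 t 5.2
```

play_rows:
  series:
    - [1, [0, 0, 0], [0, 0, 0]]
    - [1, [0, 0, 0], [0, 0, 0]]
    - [1, [0, 0, 0], [0, 0, 0]]
    - [1, [0, 0, 0], [0, 0, 0]]
    - [1, [0, 0, -0.9], [0, 0, 0]]
    - [1, [0, 0, -0.9], [0, 0, 0]]
    - [1, [0, 0, -0.6], [0, 0, 0]]
    - [1, [0, 0, 0], [0, 0, 0]]

```text
t: 6.2
tool_pos: [0.5896, -0.3247, 0.3059]
tool_rot: [1.866, 2.518, 0.0]
contact_force: [-0.9, 0.9, -0.4]
opening: 0.0855
grip_force: 0.0
```

```bash
python3 st.py
python3 - <<'E'
from h import *
from station import ctrl
o=ctrl.get_obs();g=W([.56162,-.25892,1.87382],[.116,.002,0])[0]
print(plan(o["tool_pos"],o["tool_rot"],[g[0],g[1],.24],107.36-90))
E
```

```text
unit-frame xy [-0.0711 -0.007 ] r 0.0715 damper 95.6 yaw-a -90.44519950619966 z 0.30594522007400965 F unit [np.float64(1.1), np.float64(0.6), np.float64(-0.4)] op 0.08553909978432196 q6 -0.9090893847240568 t 6.2
(array([ 3.75, -0.22,  1.3 ]), array([ 0.03,  0.04, -0.06]))
```

play_rows:
  series:
    - [1, [0.94, -0.055, 0], [0.03, 0.04, -0.06]]
    - [1, [0.94, -0.055, 0], [0, 0, 0]]
    - [1, [0.94, -0.055, 0], [0, 0, 0]]
    - [1, [0.93, -0.055, 0], [0, 0, 0]]
    - [1, [0, 0, 0], [0, 0, 0]]
    - [1, [0, 0, 0], [0, 0, 0]]

```text
t: 6.95
tool_pos: [0.5219, -0.1482, 0.3013]
tool_rot: [-1.855, -2.525, 0.001]
contact_force: [-0.3, -0.3, 0.4]
opening: 0.0855
grip_force: 0.0
```

```bash
python3 - <<'E'
from h import *
from station import ctrl,imaging
o=ctrl.get_obs();d=imaging.get_image("wrist");t=imaging.get_image("top")["color"][165:305,250:480]
a=d["color"];b=cv2.resize(t,(560,341));cv2.imwrite("pics/w2.png",cv2.resize(np.vstack([a,b]),None,fx=.78,fy=.78))
cv2.imwrite("pics/w2full.png",a)
np.savez("w2.npz",p=o["tool_pos"],r=o["tool_rot"],he=d["hand_eye"],k=[d["fx"],d["fy"],d["cx"],d["cy"]],D=d["D"])
U=[.56162,-.25892,1.87382]
print(wproj("w2.npz",W(U,[(.144,-.022,.13),(.088,-.022,.13),(.088,.022,.13),(.144,.022,.13),(.116,.028,.11)]))*.78)
E
python3 st.py
```

```text
[[238.75033163 129.68464757]
 [237.74306347 171.0236211 ]
 [205.33636124 170.91401575]
 [204.8332728  129.60470026]
 [201.63586621 147.74466354]]
unit-frame xy [0.1168 0.0049] r 0.1169 damper -87.6 yaw-a -90.02251655954973 z 0.30164979036026096 F unit [np.float64(-0.1), np.float64(0.1), np.float64(0.4)] op 0.08573626248314097 q6 -0.7181172438157857 t 7.05
```

View pics/w2.png

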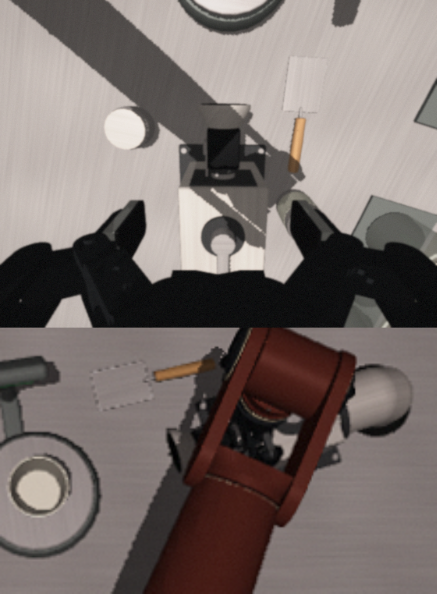

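The damper lever points straight along the duct. The grip block sits at about (224,150), some 2–3 mm further to -y than predicted. I'll correct sideways and go down over it.

play_rows:
  series:
    - [1, [0, 0.12, 0], [0, 0, 0]]
    - [1, [0, 0, 0.85], [0, 0, 0]]
    - [1, [0, 0, 0.85], [0, 0, 0]]
    - [1, [0, 0, 0.85], [0, 0, 0]]
    - [1, [0, 0, 0.85], [0, 0, 0]]
    - [1, [0, 0, 0.8], [0, 0, 0]]
    - [1, [0, 0, 0], [0, 0, 0]]
    - [1, [0, 0, 0], [0, 0, 0]]

```text
t: 8.05
tool_pos: [0.5278, -0.1462, 0.0942]
tool_rot: [-1.858, -2.527, -0.001]
contact_force: [-0.1, 0.1, -0.1]
opening: 0.0851
grip_force: 0.0
```

```bash
python3 st.py
```

```text
unit-frame xy [ 0.1177 -0.0014] r 0.1177 damper -90.7 yaw-a -89.98989388595598 z 0.09415061353751261 F unit [np.float64(0.1), np.float64(0.0), np.float64(-0.1)] op 0.08512788293884616 q6 -0.7106423187363863 t 8.05
```

play_rows:
  series:
    - [0, [0, 0, 0.06], [0, 0, 0]]
    - [0, [0, 0, 0], [0, 0, 0]]
    - [0, [0, 0, 0], [0, 0, 0]]
    - [0, [0, 0, 0], [0, 0, 0]]
    - [0, [0, 0, 0], [0, 0, 0]]
    - [0, [0, 0, 0], [0, 0, 0]]
  force: 60

```text
t: 8.8
tool_pos: [0.5274, -0.1458, 0.0911]
tool_rot: [-1.858, -2.527, -0.001]
contact_force: [-1.5, 0.5, 6.5]
opening: 0.0431
grip_force: 64.3
```

```bash
python3 st.py
```

```text
unit-frame xy [ 0.1182 -0.0011] r 0.1182 damper -90.5 yaw-a -90.02195236505983 z 0.09114804852966255 F unit [np.float64(0.9), np.float64(1.3), np.float64(6.5)] op 0.04313944313798898 q6 -0.709867511546879 t 8.8
```

play_rows:
  series:
    - [0, [0.15, 0, 0], [0, 0, 0]]
    - [0, [0.2, 0, 0], [0, 0, 0]]
    - [0, [0.2, 0, 0], [0, 0, 0]]
    - [0, [0.2, 0, 0], [0, 0, 0]]
    - [0, [0, 0, 0], [0, 0, 0]]

```text
t: 9.43
tool_pos: [0.5162, -0.1095, 0.0911]
tool_rot: [-1.858, -2.529, -0.0]
contact_force: [1.3, -3.6, 5.7]
opening: 0.0434
grip_force: 64.5
```

```bash
python3 st.py
```

```text
unit-frame xy [ 0.1562 -0.0012] r 0.1562 damper -90.4 yaw-a -89.96117956201883 z 0.09110078807899555 F unit [np.float64(-3.8), np.float64(-0.1), np.float64(5.7)] op 0.04342801354360698 q6 -0.6550456240398075 t 9.425
```

play_rows:
  series:
    - [0, [0.25, 0, 0], [0, 0, 0]]
    - [0, [0.25, 0, 0], [0, 0, 0]]
    - [0, [0.25, 0, 0], [0, 0, 0]]
    - [0, [0.25, 0, 0], [0, 0, 0]]
    - [0, [0.25, 0, 0], [0, 0, 0]]
    - [0, [0.2, 0, 0], [0, 0, 0]]
    - [0, [0, 0, 0], [0, 0, 0]]

```text
t: 10.3
tool_pos: [0.495, -0.0413, 0.0911]
tool_rot: [-1.858, -2.531, 0.001]
contact_force: [5.0, -8.7, 0.5]
opening: 0.0438
grip_force: 64.0
```

```bash
python3 st.py
```

```text
unit-frame xy [ 0.2276 -0.0013] r 0.2276 damper -90.3 yaw-a -89.9351327907912 z 0.09110622272196121 F unit [np.float64(-9.8), np.float64(-2.2), np.float64(0.5)] op 0.043756900595826445 q6 -0.5374403878455027 t 10.3
```

play_rows:
  series:
    - [0, [0.12, 0, 0], [0, 0, 0]]
    - [0, [0.12, 0, 0], [0, 0, 0]]
    - [0, [0.04, 0, 0], [0, 0, 0]]
    - [0, [0, 0, 0], [0, 0, 0]]
    - [0, [0, 0, 0], [0, 0, 0]]

```text
t: 10.92
tool_pos: [0.4918, -0.031, 0.0913]
tool_rot: [1.857, 2.529, -0.006]
contact_force: [9.2, -18.1, -3.1]
opening: 0.0433
grip_force: 63.2
```

```bash
python3 st.py
```

```text
unit-frame xy [ 0.2383 -0.0014] r 0.2383 damper -90.3 yaw-a -89.96089738782766 z 0.09125739819435069 F unit [np.float64(-20.0), np.float64(-3.3), np.float64(-3.1)] op 0.043296135087589685 q6 -0.513245215639066 t 10.925
```

play_rows:
  series:
    - [0, [0.03, 0, 0], [0, 0, 0]]
    - [0, [0, 0, 0], [0, 0, 0]]
    - [0, [0, 0, 0], [0, 0, 0]]
    - [0, [0, 0, 0], [0, 0, 0]]
    - [0, [0, 0, 0], [0, 0, 0]]
    - [0, [0, 0, 0], [0, 0, 0]]
    - [0, [0, 0, 0], [0, 0, 0]]
    - [0, [0, 0, 0], [0, 0, 0]]

```text
t: 11.92
tool_pos: [0.4918, -0.031, 0.0914]
tool_rot: [1.856, 2.526, -0.008]
contact_force: [10.5, -23.7, -5.3]
opening: 0.0432
grip_force: 62.9
```

```bash
python3 st.py
python3 - <<'E'
from h import *
from station import imaging
t=imaging.get_image("scene")["color"][160:380,100:340];cv2.imwrite("pics/s3.png",cv2.resize(t,None,fx=2.5,fy=2.5))
E
```

```text
unit-frame xy [ 0.2383 -0.0014] r 0.2383 damper -90.3 yaw-a -89.9861732508892 z 0.09135645580559858 F unit [np.float64(-25.7), np.float64(-2.9), np.float64(-5.3)] op 0.04318692383384927 q6 -0.5103479365514192 t 11.925
```

View pics/s3.png

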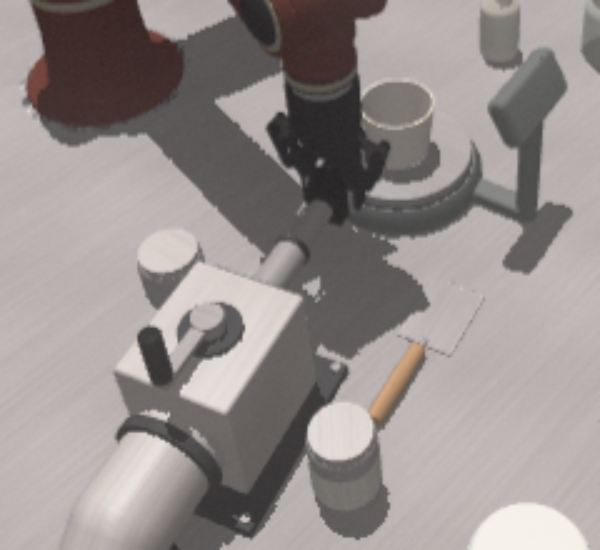

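The picture shows the damper lever in line with the duct (post at 153,352), both tube sections out (270,265 and 310,225), and the cup upright on the pan (398,120). Everything else is where it was.

```bash
python3 -c "
from station import ctrl; print(ctrl.finish_job())"
```

```text
the job is handed in; nothing more can be done
None
```

The job is handed in: the damper is fully open against its stop, and the nozzle is held at its second stop (120 mm out) with the cup and bench items undisturbed, in about 12 s of robot time.

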